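# Snap the work lamp onto its dock hook

## Task

Put the orange work lamp away on its dock: push the lamp's steel ring in against the red sprung gate of the snap hook until the gate snaps shut behind the ring, then pull the lamp back against the shut gate with about 10 N for half a second to prove that it holds. Leave the lamp standing upright on the bench, hooked and let go. Be gentle with the hook (never more than 15 N on it), keep the lamp upright, and do not disturb the other things.

Things in the scene. Friction and masses are not known exactly. Their poses are not given: they have to be found in the camera images.
- lamp: loose cordless work lamp, 0.5 kg (varies), 168 mm high: black round foot 84 across and 16 thick, white and orange column 52 across up to 100 high, black square grip on top, steel ring on the side of the grip. Origin: centre of the foot's underside, on the bench. z is up; x points to the side where the ring sticks out. It starts standing.
- lamp_grip (a point): centre of the lamp's grip, a rubber block 34 x 34 mm (along the lamp's x and y) and 68 high (100 to 168 above the bench); this point is on the lamp's axis, 134 above its underside. The ring comes out of the +x face, so the grip is free to be taken across y. Axes as the lamp's.
- ring (a point): middle of the upright outer bar of the lamp's ring, on the bar's centre line: 77 mm ahead (+x) of the lamp's axis, 135 above its underside. The ring is a closed D of 8 thick round bar in the lamp's x-z plane: two level legs, 22 above and 22 below this point, join the bar to the grip, 60 away. Axes as the lamp's.
- dock: fixed dock: a steel snap hook held level, 135 mm above the bench, by a grey post 30 x 34 and 153 high (near face 77 beyond the mouth) on a dark base plate 110 x 100 x 12 (begins 25 beyond the mouth). Origin on the bench straight below the mouth; x points through the mouth into the hook, towards the post; z up.
- mouth (a point): nominal centre of the hook's mouth, 135 mm above the bench, as high as the ring of a standing lamp; axes as the dock's. The hook is a level U of 8 thick round bar, open to -x: arms' centre lines at y = -13 and +13 (18 clear), starting at x = -6. The hook's screwed shank is adjustable: the real hook lies up to 12 mm nearer or farther along x.
- hook_end (a point): nominal place where the ring's bar (its centre) is stopped by the hook's bottom, x = 40 mm from the mouth. It snaps past the gate's end at x = 22 to 29; after that it can go back only to x = 12, where it bears on the shut gate. The real hook is up to 12 mm nearer or farther along x, all of it alike: to be felt. It does not give under load.
- gate (a joint): red sprung gate, an 8 mm thick pin across the mouth at x = 4, hinged on the +y arm, free end at the -y arm. 0 rad = shut (a stop: it cannot open outwards); grows to 1.65 as it is pushed into the hook. Sprung shut: a bar pushing in mid-mouth feels about 4 to 8 N, and the gate flies back to 0 once the bar is past its end.
- tray: fixed grey parts tray, 120 x 130 x 45 high, origin at the centre of its underside; it may stand on either side, the dock on the other
- tumbler: bystander, to be left where it is: closed blue drinking tumbler, 76 wide, 142 high; origin at its underside
- tape: bystander, to be left where it is: yellow tape-measure case, 66 x 36 x 64 high; origin at its underside
- strip0: bystander, to be left where it is: pale wooden strip 340 x 22 x 22 lying along x; origin at its underside
- strip1: bystander, to be left where it is: second pale wooden strip 340 x 22 x 22, beside the first; origin at its underside
- sander: bystander, to be left where it is: cork sanding block, 110 x 62 x 38 high; origin at its underside
- magnifier: bystander, to be left where it is: hand magnifier lying flat, green rim 102 across, 16 high; origin under the lens centre, black handle 95 long; origin at its underside
- glue: bystander, to be left where it is: yellow glue bottle, 54 wide, 160 high, red cap; origin at its underside
Things that resemble listed ones, but are neither listed nor needed, are in the scene too. Leave any blue look-alike of the lamp alone.

How it is judged:
On the way, in this order (a step that is already met when the one before it is completed fails the run):
1. the ring pushes the gate open (value of joint gate above 0.9 rad and contact force between lamp and dock above 1 N), for 0.05 s.
2. the ring is in the hook and the gate has snapped shut behind it (x of ring in the frame of mouth between -0.002 and 0.054 m and y of ring in the frame of mouth between -0.01 and 0.01 m and z of ring in the frame of mouth between -0.017 and 0.017 m and value of joint gate below 0.12 rad), for 0.1 s.
3. the lamp is pulled back against the shut gate with more than 7 N (contact force between lamp and dock above 7 N and value of joint gate below 0.12 rad and x of ring in the frame of mouth between -0.002 and 0.0262 m), for 0.3 s.
At the end, for the whole second after the job is handed in: the ring's bar is in the hook (its middle from 2 mm short of to 54 mm beyond the nominal mouth, within 10 mm sideways and 17 mm in height), the gate shut (below 0.12 rad), the lamp at rest on the bench (within 5 mm), upright within 0.06 rad, bearing on the hook with less than 8 N (all of step 2 and angle between lamp's own z axis and vertical below 0.06 rad and height (world z) of lamp below 0.005 m and linear speed of lamp below 0.02 m/s and contact force between lamp and dock below 8 N); the robot touches nothing.
It fails at once if more than 15 N between lamp and hook (contact force between lamp and dock above 15 N).
It fails at once if the lamp tipped by more than 0.35 rad (angle between lamp's own z axis and vertical above 0.35 rad).
It fails at once if a bystander moved by more than 20 mm (distance of any of tumbler, tape, strip0, strip1, sander, magnifier, glue from where it was at the start of the episode above 0.02 m).
It also fails if it takes over 64 s, if anything falls off the work surface, if the arm or the gripper's body presses on something with over 40 N, if the wrist force passes 120 N, or if a joint passes its speed limit or range.

## Robot

A 6-joint arm with a two-finger parallel gripper is mounted at the origin on the work surface. World frame = base frame: x ahead of the robot, y to its left, z up, the work surface at z = 0. Lengths are in m, angles in rad, forces in N, time in s.
With the tool pointing down it reaches from about 0.3 to 1 m from the base axis. Payload 5.1 kg.
Tool frame: the origin (TCP) lies at the very end of the fingers, on their centre line; the grasp point (between the pads) lies 19 mm behind it; z points along the fingers, y is the direction in which the jaws open and shut (so a half turn about z gives the same grasp; the last joint's range is limited). The gripper opens to 95 mm and grips with 3 to 60 N. Pads are 20 mm wide; open, the fingers measure 119 mm over their backs; the gripper's body (75 mm by 180 mm) begins 59 mm behind the grasp point.
Start: joints at [-1.207, 0.124, 1.65, -0, 1.367, -0.083], TCP at [0.281, -0.586, 0.215] pointing down, gripper open.
Joint ranges: [-2.61, 2.61], [-1.02, 2.33], [0.03, 2.71], [-1.35, 4.49], [0.32, 2.68], [-2.91, 2.91]. Speed limits (rad/s): [2.57, 2.57, 3.14, 3.14, 3.14, 3.14].

## Interface

Orientations are given as a unit quaternion [x, y, z, w].
In Python, from bench import r, imaging, ticket, nets gives the robot as it stands. The module is installed in compiled form; this text tells all that it offers.
- The arm moves only by the tool arm_command, never from a script. Its argument "commands" is one flat list of numbers, 7 for each row, row after row: the turn, a rotation vector about the world's x, y, z in degrees, then the shift along the world's x, y, z in cm, then the closure in counts, from 0 (fully open) to 255 (shut). In form: [wx, wy, wz, tx, ty, tz, claw, wx, wy, wz, tx, ty, tz, claw, ...]. A call has 1 to 12 rows; each row shifts and turns the pose as measured when the row begins; what a row does not reach is not made up. A row lasts 1/12 s, in which the tool goes at most 41.7 mm and 7.16 degrees, less where a joint would pass 70% of its speed; a pose out of reach is approached as far as the arm can. A call with a gripper value outside its range is refused whole. The fingers move at their own pace and stop on an object; "squeeze" is the grip in N (left out, the last holds). Time passes only in rows, so rows that do not move let the fingers close. It gives the time, the measured TCP pose, the force and the opening at its end, in the units of the state.
- r.get_state(): the state, without advancing time (a new reading comes with each control period).
- imaging.capture(name): name is "scene" or "top" or "wrist"; returns (picture, depth): 384x512x3 uint8, red, green, blue; 384x512 float32, m along the optical axis (not along the pixel's ray), 0 where there is no reading.
- imaging.calibration(name): a dict with "intrinsics" (3x3 intrinsics, pixels), "D" ([k1, k2, p1, p2, k3] as OpenCV has them; the pictures are not rectified), "camera_from_world" (4x4, takes a point from world to camera coordinates); the wrist camera has in their place "T_tool_cam" (4x4, takes a point from camera to tool coordinates, whose origin is the TCP and whose axes are the flange's). Camera axes: x right, y down, z forward; pixel columns grow to the right and rows downward; lengths in m; the calibration is good to about 2 mm. A picture is of the moment at which its call begins: read the wrist's pose just before it. calibration takes no time and is no camera call.
- ticket.finish_job(): hands the job in, once; it reports no verdict.
Trained networks look in the newest picture that a camera, given by its name, has taken for a name from the list of things; names that differ only in an ending like _2 or _b are one class to them, and where a whole thing is asked for, a point or a joint stands for the part that bears it (a point fixed in the world has none). Each returns a list of dicts, best first, with "confidence" (0 to 1); they miss things now and then, are a little off and sometimes report something else, mostly with a low value. They report only what shows in the picture. A call takes as long as a camera call. They do not tell look-alikes from the thing itself.
- nets.silhouettes(camera, name): "region" (384x512 bool, what is visible of it) and "centre" ([column, row] in pixels, amid what is visible of it).
- nets.place_of(camera, name): "centre" ([column, row] in pixels: a listed point, or the origin of a listed thing).
The state is a dict: "clock": time; "qpos": joint angles; "qd": joint speeds; "effort": joint torques, N m; "position": TCP position; "tool_rot": TCP orientation; "ft_force": force on the tool from outside, world axes, zero at the start; "torque": the same for the moment, N m; "width": finger opening in m.
Only numpy, scipy, OpenCV 4.12 (cv2) and the standard library are available. Lean on these libraries where they do the work, as an engineer would, in place of code of your own. Each camera call takes 0.05 s, during which the arm holds its last target.

## Working session

There is one attempt and no reset: what is moved stays moved. The work goes in short steps, Python scripts to look and compute and a tool call to move; the robot and the scene stay as the last step left them, time stands still between calls to the robot, and variables do not carry over. Pictures are saved under pics/ and viewed, and the job is handed in when it is done.

Besides the shell and the picture viewer there is one more tool, called after "Call:" by a JSON object that holds its "name" and its "arguments", one argument or row to a line. arm_command: Moves the arm, as the interface text tells. Its arguments: {"type":"object","properties":{"commands":{"type":"array"},"squeeze":{"type":"number"}},"required":["commands"]}

```bash
mkdir -p pics
cat > h.py <<'E'
import numpy as np, cv2
from bench import r, imaging, ticket, nets
from scipy.spatial.transform import Rotation as R
def save(n,im): cv2.imwrite('pics/'+n+'.png',cv2.cvtColor(im,cv2.COLOR_RGB2BGR))
def cam(name,st=None):
    c=imaging.calibration(name)
    K=np.array(c['intrinsics']);D=np.array(c['D'],float)
    if 'camera_from_world' in c: W=np.linalg.inv(np.array(c['camera_from_world']))
    else:
        st=st or r.get_state()
        T=np.eye(4);T[:3,:3]=R.from_quat(st['tool_rot']).as_matrix();T[:3,3]=st['position']
        W=T@np.array(c['T_tool_cam'])
    return K,D,W
def ray(C,px):
    K,D,W=C
    u=cv2.undistortPoints(np.array(px,float).reshape(-1,1,2),K,D).reshape(-1,2)
    d=np.c_[u,np.ones(len(u))]@W[:3,:3].T
    return W[:3,3],d
def at_z(C,px,z):
    o,d=ray(C,px); t=(z-o[2])/d[:,2]; return o+d*t[:,None]
def cloud(C,depth):
    h,w=depth.shape
    vv,uu=np.mgrid[:h,:w]
    o,d=ray(C,np.c_[uu.ravel(),vv.ravel()])
    return (o+d*depth.reshape(-1,1)).reshape(h,w,3)
def proj(C,p):
    K,D,W=C; M=np.linalg.inv(W)
    return cv2.projectPoints(np.array(p,float).reshape(-1,1,3),cv2.Rodrigues(M[:3,:3])[0],M[:3,3],K,D)[0].reshape(-1,2)
E
python3 - <<'E'
from h import *
print(r.get_state())
for n in ['scene','top']:
    C=cam(n); im,d=imaging.capture(n); save(n+'0',im); np.savez(n+'0.npz',im=im,d=d)
    print(n,C[2][:3,3].round(3))
    for t in ['lamp','lamp_grip','ring','dock','mouth','hook_end']:
        for q in nets.place_of(n,t)[:3]: print(t,np.round(q['centre'],1),round(q['confidence'],2))
E
```

```text
{'clock': 0.0, 'qpos': array([-1.20661581e+00,  1.24488778e-01,  1.65165394e+00, -6.00193679e-06,
        1.36746848e+00, -8.25902110e-02]), 'qd': array([-0.00099051,  0.00111042, -0.00036642, -0.00045611,  0.00026019,
       -0.00027595]), 'effort': array([-1.42342800e-03, -4.17611790e+01, -3.59932172e+01,  7.75138848e-02,
        4.92962252e-02, -1.69042087e-04]), 'position': array([ 0.28058986, -0.58562301,  0.21340946]), 'tool_rot': array([ 9.75152440e-01,  2.21532617e-01, -1.44540513e-04, -9.98868840e-04]), 'ft_force': array([-0.23015849, -0.41210909,  0.46969679]), 'torque': array([ 0.01642729, -0.0150036 , -0.00357332]), 'width': 0.09473444188897541}
scene [ 1.147 -0.208  1.03 ]
lamp [242.8 185.2] 0.89
lamp [285.3 153.8] 0.72
lamp_grip [242.8 159.2] 0.93
lamp_grip [290.7 125.1] 0.73
lamp_grip [274.4 255.4] 0.42
ring [256.  181.4] 0.98
dock [320.3 213.5] 0.93
mouth [329.2 191.1] 0.71
hook_end [338.7 203.6] 0.64
top [ 0.37  -0.013  1.001]
lamp [185.1 270.8] 0.93
lamp [262.9 223.1] 0.58
lamp_grip [174.1 268.8] 0.81
lamp_grip [264.3 217.9] 0.69
lamp_grip [260.9 222.3] 0.46
ring [197.4 250.2] 0.88
ring [246.9 190. ] 0.7
dock [184.  157.4] 0.61
dock [267.3 220.1] 0.31
mouth [168.8 143.8] 0.64
hook_end [170.9 127.8] 0.72
```

View pics/scene0.png

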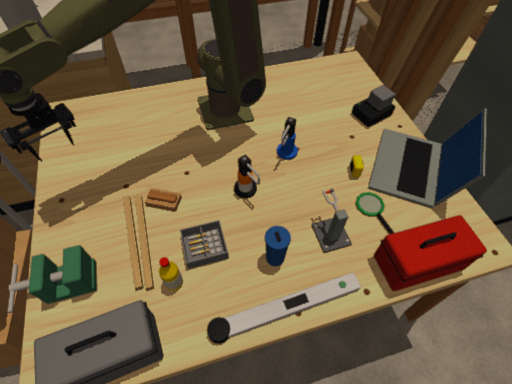

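View pics/top0.png

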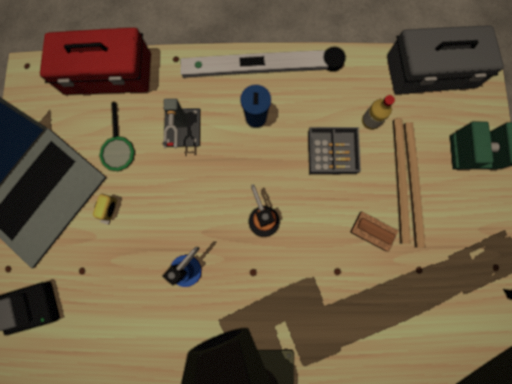

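Two candidates for the lamp. In the scene picture they are at (243,185), orange and white, and (288,150), blue. In the top picture they are at (263,220), orange, and (185,270), blue. The orange one fits the description, so I'll confirm it in an enlarged crop. The dock is at scene (332,225) and top (182,127).

Run:
```python
from h import *
t=np.load('top0.npz');s=np.load('scene0.npz')
a=cv2.resize(t['im'][170:250,215:315],(400,320),interpolation=cv2.INTER_CUBIC)
b=cv2.resize(t['im'][80:160,140:240],(400,320),interpolation=cv2.INTER_CUBIC)
c=cv2.resize(s['im'][135:215,200:300],(400,320)[:2],interpolation=cv2.INTER_CUBIC)
d=cv2.resize(s['im'][180:260,290:390],(400,320),interpolation=cv2.INTER_CUBIC)
save('crops',cv2.resize(np.vstack([np.hstack([a,b]),np.hstack([c,d])]),(750,600)))
for n,q in (('top',t),('scene',s)):
    C=cam(n)
    print(n,C[0][0,0],C[1])
    P=cloud(C,q['d']); np.save(n+'P.npy',P)
    m=(P[...,0]>0.2)&(P[...,0]<.9)
    print('table z', np.median(P[...,2][q['d']>0]))
Pt=np.load('topP.npy');Ps=np.load('sceneP.npy');
C=cam('top');D=cam('scene')
print('lamp foot',at_z(C,[262.9,223.1],0),at_z(D,[242.8,185.2],0))
print('ring',at_z(C,[[246.9,190],[258,190]],.135),at_z(D,[256,181.4],.135))
print('grip',at_z(C,[264.3,217.9],.134),at_z(D,[242.8,159.2],.134))
print('dock',at_z(C,[184,157],0),at_z(D,[320,213.5],0))
print('mouth',at_z(C,[168.8,143.8],.135),at_z(D,[329.2,191.1],.135))
print('end',at_z(C,[170.9,127.8],.135),at_z(D,[338.7,203.6],.135))
```

```text
top 377.42661538284426 [-0.10634224  0.          0.          0.          0.        ]
table z 0.0009653440693573323
scene 348.3136062928953 [0.00885772 0.         0.         0.         0.        ]
table z -0.0002715539344952944
lamp foot [[ 0.42805926 -0.02702041  0.        ]] [[ 0.4166949  -0.03181377  0.        ]]
ring [[ 0.49702678  0.01144219  0.135     ]
 [ 0.4968844  -0.01429158  0.135     ]] [[ 0.50959466 -0.01034674  0.135     ]]
grip [[ 0.4321929  -0.02840403  0.134     ]] [[ 0.40740652 -0.02630055  0.134     ]]
dock [[0.60901246 0.18717552 0.        ]] [[0.60801606 0.19313995 0.        ]]
mouth [[0.60946589 0.19772747 0.135     ]] [[0.61013607 0.20044823 0.135     ]]
end [[0.64913408 0.19401121 0.135     ]] [[0.6616959  0.20969098 0.135     ]]
```

View pics/crops.png

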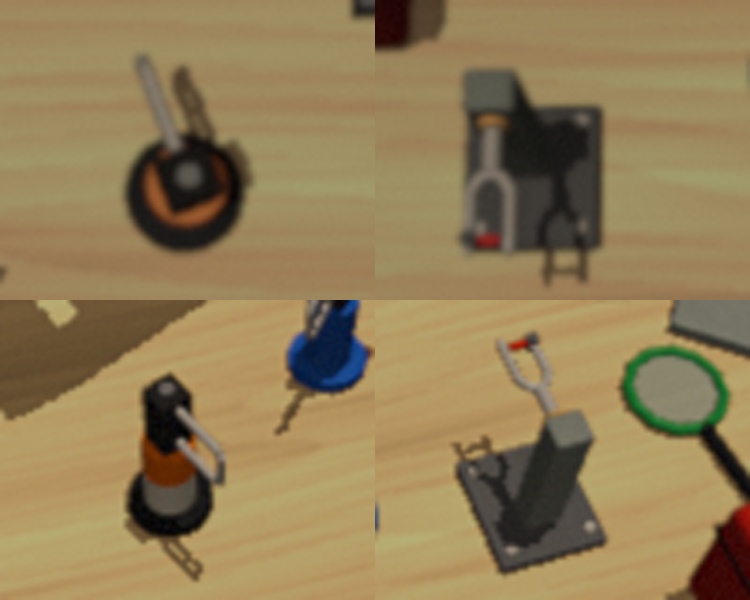

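The crop confirms it: the orange and white lamp has a black grip, and its ring points up-left in the top view, with the bar near (253,187). The dock's mouth with the red gate is near top (168,144) and its post near (170,105). Next I'll refine these with depth.

Run:
```python
from h import *
Pt=np.load('topP.npy');Ps=np.load('sceneP.npy')
def box(P,x,y,z): 
    q=P.reshape(-1,3); return q[(q[:,0]>x[0])&(q[:,0]<x[1])&(q[:,1]>y[0])&(q[:,1]<y[1])&(q[:,2]>z[0])&(q[:,2]<z[1])]
for n,P in(('top',Pt),('scene',Ps)):
    g=box(P,(.36,.5),(-.09,.04),(.158,.175)); print(n,'griptop',len(g),g.mean(0).round(4),g.min(0).round(3),g.max(0).round(3))
    if len(g): print(cv2.minAreaRect(g[:,:2].astype(np.float32)*1000))
    p=box(P,(.65,.76),(.14,.26),(.146,.162)); print('posttop',len(p),p.mean(0).round(4),cv2.minAreaRect(p[:,:2].astype(np.float32)*1000))
    b=box(P,(.58,.78),(.1,.28),(.007,.017)); print('plate',len(b),cv2.minAreaRect(b[:,:2].astype(np.float32)*1000))
    h=box(P,(.57,.7),(.15,.25),(.12,.145)); print('hook',len(h),cv2.minAreaRect(h[:,:2].astype(np.float32)*1000), h.min(0).round(3),h.max(0).round(3))
    rr=box(P,(.43,.53),(-.06,.04),(.10,.165)); print('ring',len(rr)); 
    rr=rr[np.hypot(rr[:,0]-.425,rr[:,1]+.025)>.03]; print(len(rr),rr.mean(0).round(4), rr[np.argsort(-rr[:,0])[:6]].round(3))
```

```text
top griptop 313 [ 0.4434 -0.0257  0.1666] [ 0.414 -0.049  0.158] [ 0.5   -0.003  0.174]
((458.53887939453125, -19.853267669677734), (87.48870849609375, 33.801963806152344), 21.35573387145996)
posttop 173 [0.7028 0.1936 0.1525] ((701.7943725585938, 194.31407165527344), (32.312660217285156, 33.97136306762695), 88.36676788330078)
plate 839 ((690.9755249023438, 195.13067626953125), (111.31802368164062, 99.78105163574219), 1.5132825374603271)
hook 310 ((648.9268188476562, 195.45709228515625), (100.9512710571289, 35.12808609008789), 0.6745991706848145) [0.599 0.177 0.122] [0.7   0.213 0.145]
ring 139
115 [ 0.4778 -0.0139  0.1479] [[ 0.508 -0.001  0.152]
 [ 0.508 -0.003  0.155]
 [ 0.506  0.002  0.154]
 [ 0.506 -0.001  0.154]
 [ 0.505 -0.003  0.156]
 [ 0.505 -0.005  0.158]]
scene griptop 124 [ 0.4444 -0.0268  0.1652] [ 0.414 -0.05   0.158] [ 0.499 -0.004  0.172]
((458.2989807128906, -20.12646484375), (84.82568359375, 34.79365158081055), 21.35057830810547)
posttop 108 [0.7071 0.1926 0.1518] ((706.1709594726562, 193.92318725585938), (29.21272087097168, 34.091285705566406), 3.9861013889312744)
plate 622 ((694.5164794921875, 192.78024291992188), (110.7276611328125, 99.26937866210938), 1.3988823890686035)
hook 147 ((651.6282348632812, 191.80166625976562), (35.69601821899414, 98.32844543457031), 86.03665924072266) [0.601 0.176 0.123] [0.7   0.212 0.144]
ring 249
124 [ 0.4779 -0.0175  0.1339] [[ 0.511 -0.004  0.125]
 [ 0.51  -0.001  0.155]
 [ 0.51  -0.004  0.135]
 [ 0.51  -0.     0.123]
 [ 0.51  -0.004  0.145]
 [ 0.509 -0.     0.149]]
```

Call:
{"name": "arm_command", "arguments": {
  "commands": [0,0,-0.4,1.1,4,0.2,0,0,0,-0.4,1.1,4,0.2,0,0,0,-0.4,1.1,4,0.2,0,0,0,-0.4,1.1,4,0.2,0,0,0,-0.4,1.1,4,0.2,0,0,0,-0.4,1.1,4,0.2,0,0,0,-0.4,1.1,4,0.2,0,0,0,-0.4,1.1,4,0.2,0,0,0,-0.4,1.1,4,0.2,0,0,0,-0.4,1.1,4,0.2,0,0,0,0,1.1,4,0.2,0,0,0,0,1.1,4,0,0],
  "squeeze": 30
}}

```text
clock: 1.7
position: [0.4077, -0.1055, 0.2356]
tool_rot: [0.984, 0.178, 0.002, 0.001]
ft_force: [1.7, -0.7, 0.2]
width: 0.0952
```

Run:
```python
from h import *
s=r.get_state(); print(s['clock'],s['position'],R.from_quat(s['tool_rot']).as_matrix().round(4),s['ft_force'])
```

```text
1.7 [ 0.40771974 -0.10551243  0.23558136] [[ 0.9369  0.3497  0.005 ]
 [ 0.3497 -0.9369 -0.0013]
 [ 0.0042  0.003  -1.    ]] [ 1.7001641  -0.66993972  0.18871921]
```

Call:
{"name": "arm_command", "arguments": {
  "commands": [0,0,0.4,1.3,3.8,0,0,0,0,0.4,1.3,3.8,0,0,0,0,0,0,0,0,0]
}}

```text
clock: 1.95
position: [0.4346, -0.0204, 0.2373]
tool_rot: [0.982, 0.189, 0.005, 0.001]
ft_force: [-0.3, -1.1, 0.4]
width: 0.0949
```

Run:
```python
from h import *
s=r.get_state(); print(s['clock'],s['position'],s['qpos'].round(3)); M=R.from_quat(s['tool_rot']).as_matrix();print(np.degrees(np.arctan2(M[1,0],M[0,0])),M[:,2])
C=cam('wrist',s); im,d=imaging.capture('wrist'); save('w1',im); P=cloud(C,d).reshape(-1,3)
g=P[(P[:,2]>.16)&(P[:,2]<.173)&(np.hypot(P[:,0]-.434,P[:,1]+.03)<.04)]
print(len(g),g.mean(0),cv2.minAreaRect(g[:,:2].astype(np.float32)*1000))
g=P[(P[:,2]>.10)&(P[:,2]<.173)&(np.hypot(P[:,0]-.434,P[:,1]+.03)<.1)]
print(len(g),g.max(0),cv2.minAreaRect(g[:,:2].astype(np.float32)*1000))
```

```text
1.95 [ 0.43455949 -0.02038531  0.23733992] [-1.720e-01 -3.990e-01  2.082e+00  2.000e-03  1.449e+00  1.019e+00]
21.75508011539442 [ 1.03575164e-02  3.41351399e-04 -9.99946301e-01]
1633 [ 0.43784032 -0.02730289  0.16796158] ((444.5190124511719, -24.93049430847168), (55.74539566040039, 33.581336975097656), 21.68601417541504)
2741 [0.50917965 0.0023166  0.17296835] ((456.89080810546875, -11.494209289550781), (96.31201934814453, 50.14928436279297), 37.41049575805664)
```

View pics/w1.png

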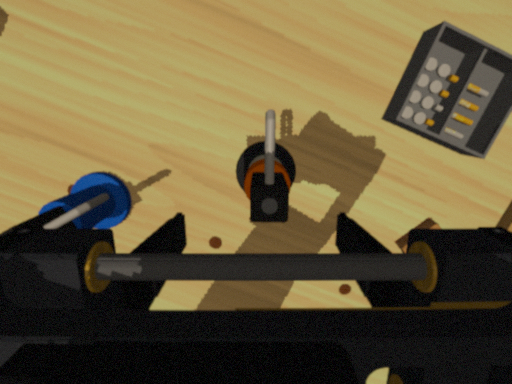

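The wrist picture shows the lamp's grip at (269,197) and its ring at (270,130). The measured axis is (0.434,-0.029) with yaw 21.7°. Next I'll centre over it, level the tool and descend.

Call:
{"name": "arm_command", "arguments": {
  "commands": [0,0.6,0,0,-0.9,0,0,0,0,0,0,0,0,0]
}}

```text
clock: 2.17
position: [0.4338, -0.0326, 0.2375]
tool_rot: [0.982, 0.189, -0.001, 0.001]
ft_force: [-0.9, -0.8, -0.4]
width: 0.0949
```

```bash
cat > st.py <<'E'
from h import *
s=r.get_state(); M=R.from_quat(s['tool_rot']).as_matrix()
print(round(s['clock'],2),s['position'].round(4),'yaw',np.degrees(np.arctan2(M[1,0],M[0,0])).round(2),M[:,2].round(4),'F',s['ft_force'].round(2),s['torque'].round(2),s['width'].round(4))
E
python3 st.py
```

```text
Traceback (most recent call last):
  File "st.py", line 3, in <module>
    print(round(s['clock'],2),s['position'].round(4),'yaw',np.degrees(np.arctan2(M[1,0],M[0,0])).round(2),M[:,2].round(4),'F',s['ft_force'].round(2),s['torque'].round(2),s['width'].round(4))
                                                                                                                                                                          ^^^^^^^^^^^^^^^^
AttributeError: 'float' object has no attribute 'round'
```

```bash
sed -i "s/s\['width'\].round(4)/round(s['width'],4)/" st.py; python3 st.py
```

```text
2.17 [ 0.4338 -0.0326  0.2375] yaw 21.83 [-0.0016 -0.0033 -1.    ] F [-0.89 -0.85 -0.44] [ 0.01 -0.03 -0.02] 0.0949
```

Call:
{"name": "arm_command", "arguments": {
  "commands": [0,0,0,0,0.2,-2.5,0,0,0,0,0,0.1,-2.5,0,0,0,0,0,0,-2.5,0,0,0,0,0,0,-2.5,0,0,0,0,0,0,-1.5,0,0,0,0,0,0,0,0,0,0,0,0,0,0,0]
}}

```text
clock: 2.75
position: [0.4328, -0.0442, 0.1206]
tool_rot: [0.984, 0.176, 0.0, 0.003]
ft_force: [0.0, -0.4, 0.4]
width: 0.0952
```

```bash
python3 st.py
```

```text
2.75 [ 0.4328 -0.0442  0.1206] yaw 20.33 [ 0.002  -0.0063 -1.    ] F [ 0.03 -0.41  0.38] [ 0.02 -0.03 -0.01] 0.0952
```

Call:
{"name": "arm_command", "arguments": {
  "commands": [0,0,0.6,0.1,0.7,-0.2,0,0,0,0,0,0,0,0]
}}

```text
clock: 2.92
position: [0.4344, -0.0392, 0.12]
tool_rot: [0.984, 0.179, 0.001, 0.004]
ft_force: [0.8, -0.1, 0.1]
width: 0.0946
```

```bash
python3 st.py
```

```text
2.92 [ 0.4344 -0.0392  0.12  ] yaw 20.68 [ 0.0034 -0.0066 -1.    ] F [ 0.76 -0.06  0.13] [ 0.01 -0.04 -0.01] 0.0946
```

Call:
{"name": "arm_command", "arguments": {
  "commands": [0,0,0,0,0,0,0]
}}

```text
clock: 3.0
position: [0.4351, -0.0396, 0.1212]
tool_rot: [0.984, 0.179, 0.002, 0.004]
ft_force: [0.1, -0.0, -0.6]
width: 0.095
```

Call:
{"name": "arm_command", "arguments": {
  "commands": [0,0,0,0,0,0,0]
}}

```text
clock: 3.08
position: [0.4359, -0.0398, 0.1224]
tool_rot: [0.984, 0.179, 0.003, 0.004]
ft_force: [-0.1, 0.2, -0.3]
width: 0.0951
```

Call:
{"name": "arm_command", "arguments": {
  "commands": [0,0,0.5,-0.1,0.9,-0.4,0]
}}

```text
clock: 3.17
position: [0.4364, -0.0315, 0.1203]
tool_rot: [0.983, 0.183, 0.005, 0.005]
ft_force: [-0.2, -0.1, -0.2]
width: 0.0952
```

Call:
{"name": "arm_command", "arguments": {
  "commands": [-0.2,0.1,0,-0.07,0.03,-0.12,0]
}}

```text
clock: 3.25
position: [0.4356, -0.0302, 0.1191]
tool_rot: [0.983, 0.184, 0.004, 0.007]
ft_force: [-1.0, 0.6, 0.0]
width: 0.0952
```

```bash
python3 st.py
```

```text
3.25 [ 0.4356 -0.0302  0.1191] yaw 21.16 [ 0.0097 -0.0117 -0.9999] F [-1.02  0.62  0.  ] [0.04 0.   0.01] 0.0952
```

Call:
{"name": "arm_command", "arguments": {
  "commands": [-0.2,0.1,0,-0.07,0.03,-0.12,0]
}}

```text
clock: 3.33
position: [0.4352, -0.0295, 0.1183]
tool_rot: [0.983, 0.184, 0.003, 0.009]
ft_force: [-0.4, 0.2, 0.7]
width: 0.0949
```

```bash
python3 st.py
python3 - <<'E'
from h import *
im,d=imaging.capture('top')
E
python3 st.py
```

```text
3.33 [ 0.4352 -0.0295  0.1183] yaw 21.22 [ 0.0089 -0.0158 -0.9998] F [-0.35  0.23  0.71] [ 0.   -0.05  0.01] 0.0949
3.38 [ 0.4348 -0.0293  0.1178] yaw 21.23 [ 0.0079 -0.0155 -0.9998] F [-0.85 -0.56 -0.49] [ 0.01  0.01 -0.01] 0.0949
```

Call:
{"name": "arm_command", "arguments": {
  "commands": [0.5,0.3,0.2,0,0,-0.3,0,0.4,0.3,0.2,0,0.03,-0.12,0]
}}

```text
clock: 3.55
position: [0.4347, -0.0282, 0.1135]
tool_rot: [0.982, 0.189, -0.001, -0.001]
ft_force: [-0.5, 0.0, 0.1]
width: 0.095
```

```bash
python3 st.py
```

```text
3.55 [ 0.4347 -0.0282  0.1135] yaw 21.76 [-0.0027  0.001  -1.    ] F [-0.5   0.05  0.12] [ 0.03  0.07 -0.03] 0.095
```

Call:
{"name": "arm_command", "arguments": {
  "commands": [0,0,0,0,-0.05,0,255,0,0,0,0,0,0,255,0,0,0,0,0,0,255,0,0,0,0,0,0,255],
  "squeeze": 30
}}

```text
clock: 3.88
position: [0.4345, -0.0291, 0.1126]
tool_rot: [0.982, 0.189, -0.002, -0.001]
ft_force: [1.0, -0.3, -0.4]
width: 0.0742
```

```bash
python3 st.py
```

```text
3.88 [ 0.4345 -0.0291  0.1126] yaw 21.74 [-0.0048  0.0019 -1.    ] F [ 1.05 -0.33 -0.44] [ 0.    0.02 -0.05] 0.0742
```

Call:
{"name": "arm_command", "arguments": {
  "commands": [0,0,0,0,0,0,255,0,0,0,0,0,0,255,0,0,0,0,0,0,255,0,0,0,0,0,0,255,0,0,0,0,0,0,255,0,0,0,0,0,0,255,0,0,0,0,0,0,255,0,0,0,0,0,0,255,0,0,0,0,0,0,255]
}}

```text
clock: 4.63
position: [0.4345, -0.0291, 0.1128]
tool_rot: [0.982, 0.188, -0.002, -0.001]
ft_force: [0.1, -0.4, 0.1]
width: 0.0345
```

```bash
python3 st.py
```

```text
4.63 [ 0.4345 -0.0291  0.1128] yaw 21.73 [-0.0045  0.0018 -1.    ] F [ 0.1  -0.37  0.14] [-0.09 -0.01  0.08] 0.0345
```

Call:
{"name": "arm_command", "arguments": {
  "commands": [0,0,0,0,0,1,255,0,0,-2.5,0.7,2,0.5,255,0,0,-3,1,3.6,0,255,0,0,-3,1,3.6,0,255,0,0,-3,1,3.6,0,255,0,0,-3,1,3.6,0,255,0,0,-3,0.7,3,0,255,0,0,-2,0.3,1,0,255]
}}

```text
clock: 5.3
position: [0.4847, 0.1807, 0.1219]
tool_rot: [1.0, 0.007, -0.01, -0.003]
ft_force: [1.5, -0.8, -5.4]
width: 0.0338
```

```bash
python3 st.py
```

```text
5.3 [0.4847 0.1807 0.1219] yaw 0.77 [-0.0209  0.0053 -0.9998] F [ 1.52 -0.84 -5.44] [-0.11 -0.13 -0.  ] 0.0338
```

Call:
{"name": "arm_command", "arguments": {
  "commands": [-0.2,-0.9,0.5,0.3,0.9,0,255,0,0,0,0,0,0,255,0,0,0,0,0,0,255]
}}

```text
clock: 5.55
position: [0.4851, 0.1931, 0.1188]
tool_rot: [1.0, 0.014, -0.006, -0.0]
ft_force: [0.2, -0.6, -5.6]
width: 0.0336
```

```bash
python3 st.py;python3 - <<'E'
from h import *
for n in ['top','scene','wrist']:
    C=cam(n); im,d=imaging.capture(n); save(n+'2',im); np.savez(n+'2.npz',im=im,d=d,W=C[2])
    if n=='scene': a=cv2.resize(im[130:250,250:400],(750,600),interpolation=cv2.INTER_CUBIC);save('s2c',a)
    if n=='top': a=cv2.resize(im[80:200,120:270],(750,600),interpolation=cv2.INTER_CUBIC);save('t2c',a)
E
python3 st.py
```

```text
5.55 [0.4851 0.1931 0.1188] yaw 1.55 [-1.260e-02 -1.000e-04 -9.999e-01] F [ 0.16 -0.56 -5.62] [-0.04 -0.02 -0.03] 0.0336
5.7 [0.4856 0.1922 0.1192] yaw 1.43 [-1.130e-02  5.000e-04 -9.999e-01] F [ 0.32 -0.97 -6.75] [ 0.04 -0.02 -0.02] 0.0336
```

View pics/wrist2.png

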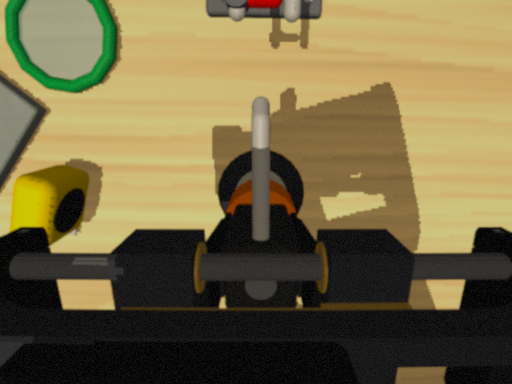

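View pics/t2c.png

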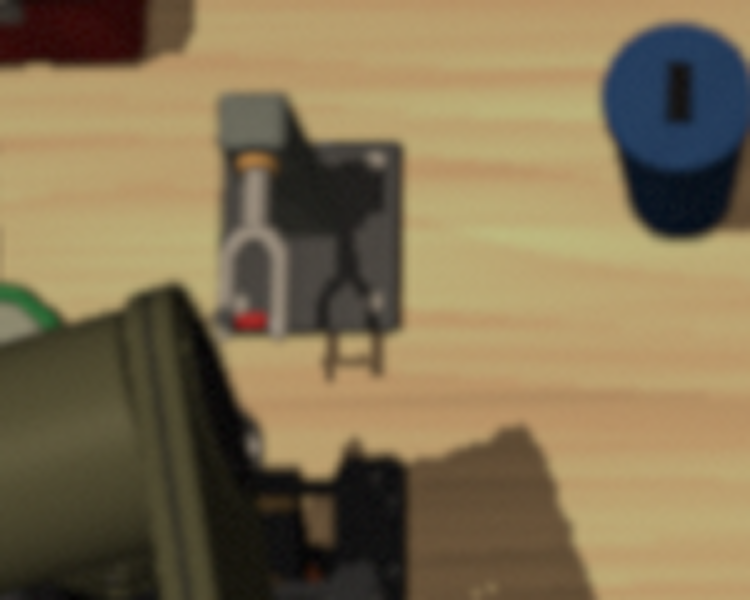

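View pics/s2c.png

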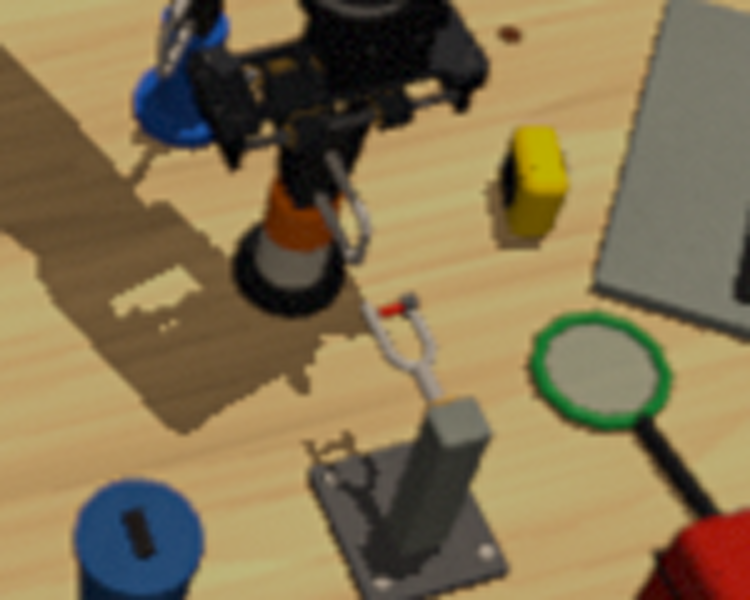

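Run:
```python
from h import *
q=np.load('wrist2.npz'); K,D,_=cam('wrist'); C=(K,D,q['W'])
d=q['d'];im=q['im'];P=cloud(C,d)
# hook
f=P.reshape(-1,3)
h=f[(f[:,2]>.12)&(f[:,2]<.15)&(f[:,0]>.585)]
print('hook',len(h),h.min(0),h.max(0),(h[:,1].min()+h[:,1].max())/2)
for row in (4,8,12,16):
    z=P[row,200:330]; m=(z[:,2]>.12)&(z[:,2]<.15); c=np.where(m)[0]+200; print(row,c.min() if len(c) else 0,c.max() if len(c) else 0,z[m][:,1].min().round(4) if len(c) else 0,z[m][:,1].max().round(4) if len(c) else 0, z[m][:,0].mean().round(4) if len(c) else 0)
# ring legs: per row
for row in range(96,240,12):
    z=P[row,240:285]; m=(z[:,2]>.13); 
    if m.any(): c=np.where(m)[0]+240; print(row,c.min(),c.max(),z[m].mean(0).round(4),((z[m][:,1].min()+z[m][:,1].max())/2).round(4))
a=cv2.resize(im[0:130,190:340],(750,600)[:2],interpolation=cv2.INTER_CUBIC);save('w2c',a)
```

```text
hook 1035 [0.59947399 0.17694743 0.12773236] [0.60947424 0.21226322 0.14427571] 0.19460532350256404
4 226 300 0.1774 0.2119 0.6063
8 227 300 0.1776 0.2122 0.6052
12 228 300 0.1774 0.2111 0.6033
16 229 299 0.1776 0.2107 0.6017
96 246 263 [0.5635 0.195  0.1899] 0.195
108 252 269 [0.5599 0.1946 0.1621] 0.1946
120 252 269 [0.555  0.1945 0.1653] 0.1945
132 252 269 [0.5501 0.1944 0.1655] 0.1944
144 252 269 [0.5451 0.1942 0.1656] 0.1942
156 252 269 [0.54   0.1941 0.1658] 0.1941
168 252 269 [0.5348 0.194  0.1659] 0.1939
180 252 269 [0.5295 0.1938 0.166 ] 0.1938
192 252 269 [0.524  0.1937 0.1658] 0.1937
204 252 269 [0.5185 0.1935 0.1663] 0.1935
216 240 284 [0.5056 0.1923 0.1471] 0.1922
228 240 284 [0.5034 0.1924 0.158 ] 0.1923
```

View pics/w2c.png

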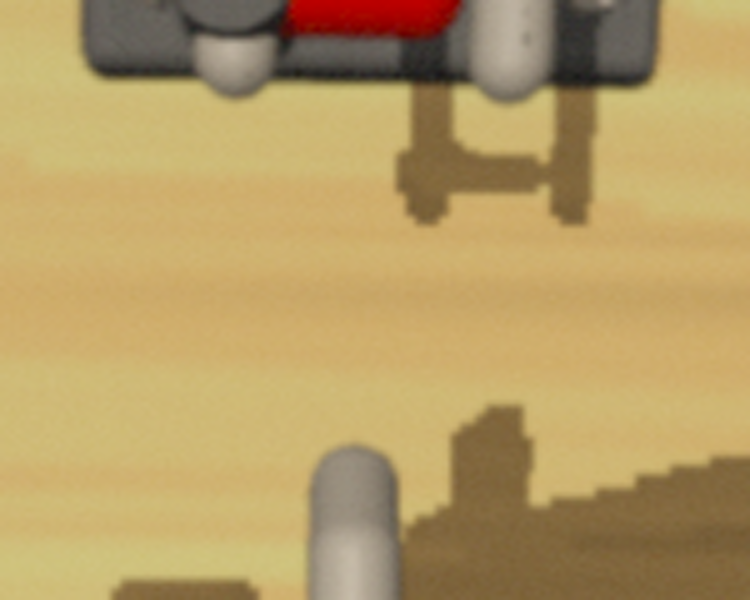

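Run:
```python
from h import *
q=np.load('wrist2.npz'); K,D,_=cam('wrist'); C=(K,D,q['W'])
print(at_z(C,[[236.8,14],[292.2,14],[236.8,21],[292.2,21.5]],.135))
print(at_z(C,[[260.7,98]],.141), at_z(C,[[260.7,110],[260.7,200]],.163))
```

```text
[[0.60307858 0.20705709 0.135     ]
 [0.60378442 0.18064944 0.135     ]
 [0.60004883 0.20703622 0.135     ]
 [0.60054068 0.18047931 0.135     ]]
[[0.564688   0.19464282 0.141     ]] [[0.55906    0.1945085  0.163     ]
 [0.519367   0.19345493 0.163     ]]
```

Call:
{"name": "arm_command", "arguments": {
  "commands": [0,-0.4,0,1,-0.15,-0.2,255,0,0,0,1,0,-0.1,255,0,0,0,0.5,0,0,255,0,0,0,0,0,0,255]
}}

```text
clock: 6.03
position: [0.5133, 0.1877, 0.1159]
tool_rot: [1.0, 0.011, -0.001, 0.0]
ft_force: [0.6, 0.6, -5.8]
width: 0.0342
```

```bash
python3 st.py; cp /dev/stdin w.py <<'E'
from h import *
import sys
n=sys.argv[1]
C=cam('wrist'); im,d=imaging.capture('wrist'); save(n,cv2.resize(im[0:150,160:360],(800,600),interpolation=cv2.INTER_CUBIC)); np.savez(n+'.npz',im=im,d=d,W=C[2])
E
python3 w.py w3; python3 st.py
```

```text
6.03 [0.5133 0.1877 0.1159] yaw 1.22 [-2.9e-03 -2.0e-04 -1.0e+00] F [ 0.57  0.58 -5.78] [ 0.07 -0.07 -0.02] 0.0342
6.08 [0.513  0.1877 0.1159] yaw 1.22 [-3.3e-03 -3.0e-04 -1.0e+00] F [-0.38 -0.26 -5.91] [-0.02 -0.13  0.01] 0.0338
```

View pics/w3.png

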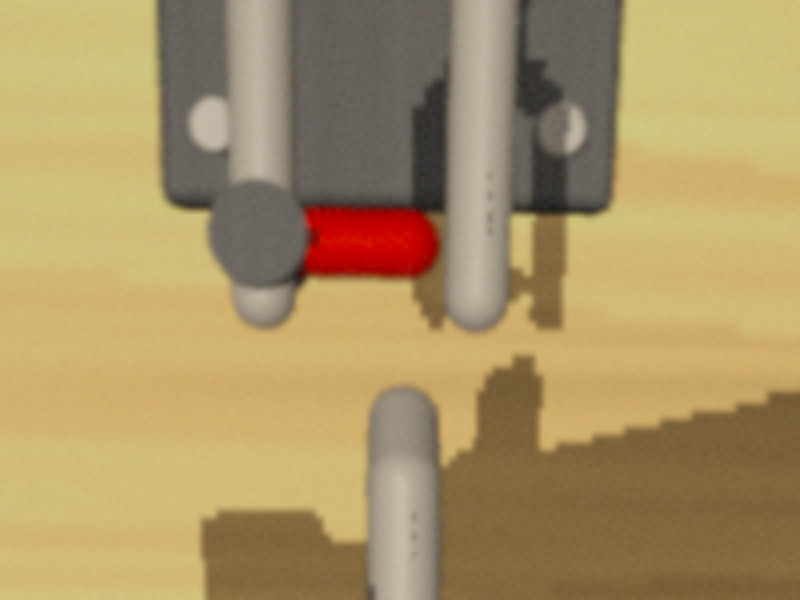

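```bash
cat > m.py <<'E'
from h import *
import sys
q=np.load(sys.argv[1]+'.npz'); K,D,_=cam('wrist'); C=(K,D,q['W'])
v=[float(a) for a in sys.argv[2:]]
# leftx,leftrow,rightx,rightrow, ringx,ringrow (crop px)
p=np.array(v).reshape(-1,2)/4+[160,0]
a=at_z(C,p[:2],.135); b=at_z(C,p[2:3],.138); c=at_z(C,p[3:],.164)
print('arms',a.round(4),'mid',a.mean(0).round(4),'ring',b.round(4),'leg',c.round(4))
E
python3 m.py w3 263 300 478 300 404 410 403 480 403 590
python3 - <<'E'
from h import *
q=np.load('w3.npz');C=cam('wrist');C=(C[0],C[1],q['W'])
print(at_z(C,np.array([[260,50],[484,50],[263,300],[478,300]])/4+[160,0],.135))
E
```

```text
arms [[0.6032 0.207  0.135 ]
 [0.6038 0.1805 0.135 ]] mid [0.6035 0.1938 0.135 ] ring [[0.5905 0.1894 0.138 ]] leg [[0.5827 0.1894 0.164 ]
 [0.5714 0.1891 0.164 ]]
[[0.63104833 0.20722935 0.135     ]
 [0.63161686 0.18087637 0.135     ]
 [0.60324579 0.20704439 0.135     ]
 [0.60381929 0.18054428 0.135     ]]
```

Call:
{"name": "arm_command", "arguments": {
  "commands": [0,0,0.2,0,0.4,0,255,0,0,0,0,0,0,255]
}}

```text
clock: 6.25
position: [0.5133, 0.1915, 0.1158]
tool_rot: [1.0, 0.012, -0.002, 0.0]
ft_force: [0.0, -0.5, -6.3]
width: 0.0339
```

```bash
python3 st.py; python3 w.py w4; python3 st.py
```

```text
6.25 [0.5133 0.1915 0.1158] yaw 1.35 [-4.2e-03 -1.0e-04 -1.0e+00] F [ 0.03 -0.53 -6.31] [ 0.01 -0.01  0.04] 0.0339
6.3 [0.5131 0.1912 0.1157] yaw 1.37 [-4.5e-03 -8.0e-04 -1.0e+00] F [ 0.54 -1.03 -6.63] [ 0.04 -0.05  0.03] 0.0336
```

View pics/w4.png

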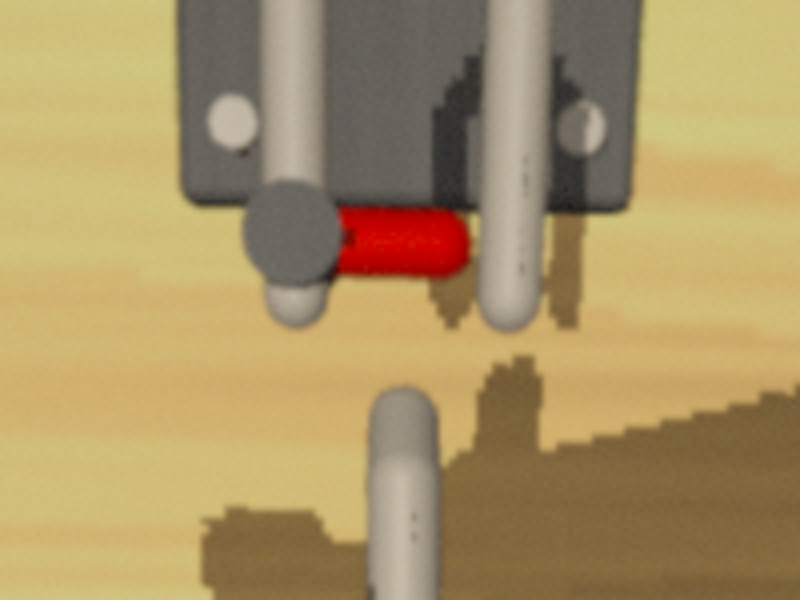

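The ring (404) is now centred between the arms (297 and 510) in the crop. Next I'll approach the gate in small steps.

Call:
{"name": "arm_command", "arguments": {
  "commands": [0,0,0,0.5,0,0,255,0,0,0,0.4,0.02,0,255,0,0,0,0,0,0,255]
}}

```text
clock: 6.55
position: [0.5224, 0.1918, 0.1157]
tool_rot: [1.0, 0.012, -0.002, 0.0]
ft_force: [-0.3, 0.6, -6.1]
width: 0.0339
```

```bash
python3 st.py
```

```text
6.55 [0.5224 0.1918 0.1157] yaw 1.42 [-4.4e-03 -9.0e-04 -1.0e+00] F [-0.29  0.58 -6.07] [ 0.06 -0.11 -0.02] 0.0339
```

Call:
{"name": "arm_command", "arguments": {
  "commands": [0,0,0,0.2,0,0,255]
}}

```text
clock: 6.63
position: [0.5243, 0.1918, 0.1157]
tool_rot: [1.0, 0.012, -0.002, 0.0]
ft_force: [-0.6, 0.4, -6.6]
width: 0.0338
```

Call:
{"name": "arm_command", "arguments": {
  "commands": [0,0,0,0.2,0,0,255]
}}

```text
clock: 6.72
position: [0.5265, 0.1919, 0.1157]
tool_rot: [1.0, 0.013, -0.002, 0.0]
ft_force: [0.2, -0.1, -6.7]
width: 0.0339
```

Call:
{"name": "arm_command", "arguments": {
  "commands": [0,0,0,0.2,0,0,255]
}}

```text
clock: 6.8
position: [0.528, 0.1918, 0.1156]
tool_rot: [1.0, 0.013, -0.003, 0.001]
ft_force: [-5.6, -1.2, -3.9]
width: 0.0341
```

```bash
python3 st.py
```

```text
6.8 [0.528  0.1918 0.1156] yaw 1.43 [-0.0068 -0.0014 -1.    ] F [-5.59 -1.21 -3.87] [-0.18  0.65 -0.09] 0.0341
```

Call:
{"name": "arm_command", "arguments": {
  "commands": [0,0,0,0.2,0,0,255]
}}

```text
clock: 6.88
position: [0.5293, 0.1916, 0.1155]
tool_rot: [1.0, 0.012, -0.005, 0.001]
ft_force: [-5.1, -1.3, -3.1]
width: 0.0336
```

Call:
{"name": "arm_command", "arguments": {
  "commands": [0,0,0,0.2,0,0,255]
}}

```text
clock: 6.97
position: [0.5307, 0.1914, 0.1154]
tool_rot: [1.0, 0.012, -0.006, 0.001]
ft_force: [-5.2, -1.5, -2.5]
width: 0.034
```

```bash
python3 st.py
```

```text
6.97 [0.5307 0.1914 0.1154] yaw 1.43 [-0.0115 -0.0026 -0.9999] F [-5.16 -1.53 -2.49] [-0.09  0.61 -0.08] 0.034
```

Call:
{"name": "arm_command", "arguments": {
  "commands": [0,-0.3,0,0.25,0.03,0.03,255,0,-0.2,0,0.25,0.03,0.02,255]
}}

```text
clock: 7.13
position: [0.5335, 0.1915, 0.1149]
tool_rot: [1.0, 0.012, -0.005, 0.002]
ft_force: [-6.7, -0.7, -3.3]
width: 0.034
```

Call:
{"name": "arm_command", "arguments": {
  "commands": [0.1,-0.2,0,0.25,0.03,0.02,255,0,-0.2,0,0.25,0.03,0.02,255]
}}

```text
clock: 7.3
position: [0.5359, 0.1916, 0.1142]
tool_rot: [1.0, 0.012, -0.005, 0.002]
ft_force: [-6.6, -1.6, -4.8]
width: 0.0339
```

```bash
python3 st.py
```

```text
7.3 [0.5359 0.1916 0.1142] yaw 1.41 [-0.0101 -0.0039 -0.9999] F [-6.58 -1.6  -4.78] [-0.28  0.95 -0.14] 0.0339
```

Call:
{"name": "arm_command", "arguments": {
  "commands": [0.2,-0.3,0,0.3,0.04,0.1,255,0.1,-0.3,0,0.3,0.04,0.08,255]
}}

```text
clock: 7.47
position: [0.5378, 0.1915, 0.1137]
tool_rot: [1.0, 0.012, -0.005, 0.001]
ft_force: [-9.2, -2.9, -0.3]
width: 0.0337
```

Call:
{"name": "arm_command", "arguments": {
  "commands": [0.1,-0.3,0,0.3,0.04,0.08,255,0.1,-0.3,0,0.3,0.04,0.06,255]
}}

```text
clock: 7.63
position: [0.5387, 0.1914, 0.1139]
tool_rot: [1.0, 0.012, -0.008, 0.0]
ft_force: [-10.7, -3.0, 0.8]
width: 0.0338
```

```bash
python3 st.py; python3 w.py w5
```

```text
7.63 [0.5387 0.1914 0.1139] yaw 1.36 [-1.540e-02 -3.000e-04 -9.999e-01] F [-10.66  -3.04   0.78] [-0.32  1.98 -0.21] 0.0338
```

View pics/w5.png

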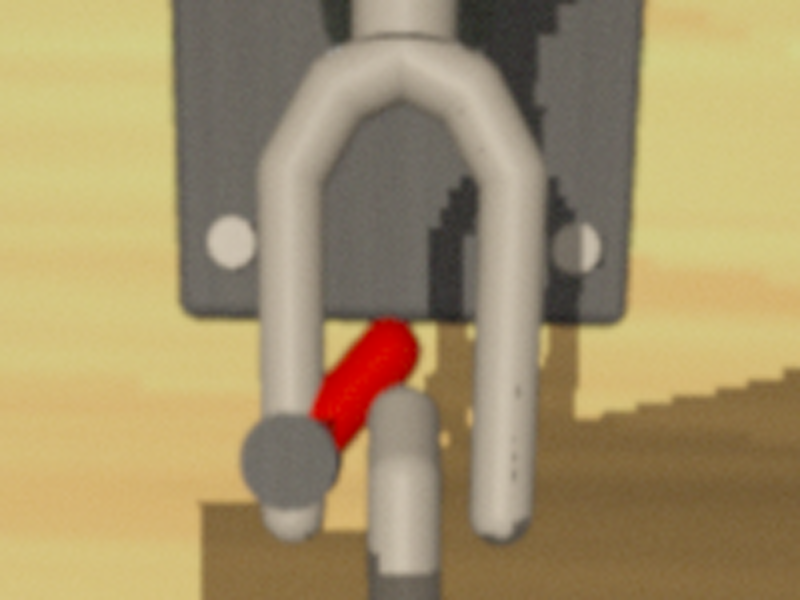

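Call:
{"name": "arm_command", "arguments": {
  "commands": [0,-0.6,0,0,0.05,0.3,255]
}}

```text
clock: 7.77
position: [0.5371, 0.1905, 0.1151]
tool_rot: [1.0, 0.011, -0.005, 0.002]
ft_force: [-3.0, -6.1, -8.6]
width: 0.0341
```

```bash
python3 st.py
```

```text
7.77 [0.5371 0.1905 0.1151] yaw 1.3 [-0.0103 -0.0033 -0.9999] F [-3.01 -6.12 -8.56] [-0.83  0.66 -0.36] 0.0341
```

Call:
{"name": "arm_command", "arguments": {
  "commands": [0.1,-0.4,0,0.25,0.1,0.15,255]
}}

```text
clock: 7.85
position: [0.5378, 0.1906, 0.1156]
tool_rot: [1.0, 0.011, -0.004, 0.002]
ft_force: [-4.7, -2.2, -4.6]
width: 0.0341
```

```bash
python3 st.py
```

```text
7.85 [0.5378 0.1906 0.1156] yaw 1.27 [-0.0079 -0.0037 -1.    ] F [-4.72 -2.23 -4.6 ] [-0.27  0.81 -0.13] 0.0341
```

Call:
{"name": "arm_command", "arguments": {
  "commands": [0.1,-0.4,0,0.3,0.08,0.1,255]
}}

```text
clock: 7.93
position: [0.5389, 0.1908, 0.1154]
tool_rot: [1.0, 0.011, -0.003, 0.002]
ft_force: [-5.2, -1.5, -6.4]
width: 0.0338
```

```bash
python3 st.py
```

```text
7.93 [0.5389 0.1908 0.1154] yaw 1.25 [-0.0059 -0.0034 -1.    ] F [-5.2  -1.55 -6.37] [-0.21  0.97 -0.16] 0.0338
```

Call:
{"name": "arm_command", "arguments": {
  "commands": [0.1,-0.3,0,0.3,0.07,0.15,255,0.1,-0.3,0,0.3,0.07,0.15,255]
}}

```text
clock: 8.1
position: [0.5406, 0.1908, 0.1155]
tool_rot: [1.0, 0.011, -0.003, 0.002]
ft_force: [-5.3, -3.1, -5.8]
width: 0.0339
```

```bash
python3 st.py
```

```text
8.1 [0.5406 0.1908 0.1155] yaw 1.23 [-0.0068 -0.0032 -1.    ] F [-5.27 -3.14 -5.82] [-0.39  1.02 -0.15] 0.0339
```

Call:
{"name": "arm_command", "arguments": {
  "commands": [0.1,-0.3,0,0.3,0.07,0.15,255,0.1,-0.3,0,0.3,0.07,0.15,255]
}}

```text
clock: 8.27
position: [0.5425, 0.1907, 0.1154]
tool_rot: [1.0, 0.01, -0.004, 0.002]
ft_force: [-5.1, -2.5, -6.0]
width: 0.034
```

```bash
python3 st.py
```

```text
8.27 [0.5425 0.1907 0.1154] yaw 1.19 [-0.0077 -0.0034 -1.    ] F [-5.11 -2.49 -6.  ] [-0.41  0.96 -0.14] 0.034
```

Call:
{"name": "arm_command", "arguments": {
  "commands": [0.1,-0.3,0,0.3,0.09,0.16,255,0.1,-0.3,0,0.3,0.09,0.16,255,0.1,-0.3,0,0.3,0.09,0.16,255]
}}

```text
clock: 8.52
position: [0.5458, 0.1907, 0.1156]
tool_rot: [1.0, 0.01, -0.004, 0.002]
ft_force: [-5.1, -2.4, -6.1]
width: 0.0339
```

```bash
python3 st.py
```

```text
8.52 [0.5458 0.1907 0.1156] yaw 1.11 [-0.0082 -0.0043 -1.    ] F [-5.06 -2.39 -6.07] [-0.44  0.77 -0.18] 0.0339
```

Call:
{"name": "arm_command", "arguments": {
  "commands": [0.1,-0.3,0,0.3,0.09,0.16,255,0.1,-0.3,0,0.3,0.09,0.16,255,0.1,-0.3,0,0.3,0.09,0.16,255]
}}

```text
clock: 8.77
position: [0.5505, 0.1903, 0.1161]
tool_rot: [1.0, 0.009, -0.003, 0.003]
ft_force: [-2.9, -4.0, -7.4]
width: 0.0339
```

```bash
python3 st.py; python3 w.py w6
```

```text
8.77 [0.5505 0.1903 0.1161] yaw 1.01 [-0.0052 -0.006  -1.    ] F [-2.9  -4.03 -7.41] [-0.65  0.45 -0.29] 0.0339
```

View pics/w6.png

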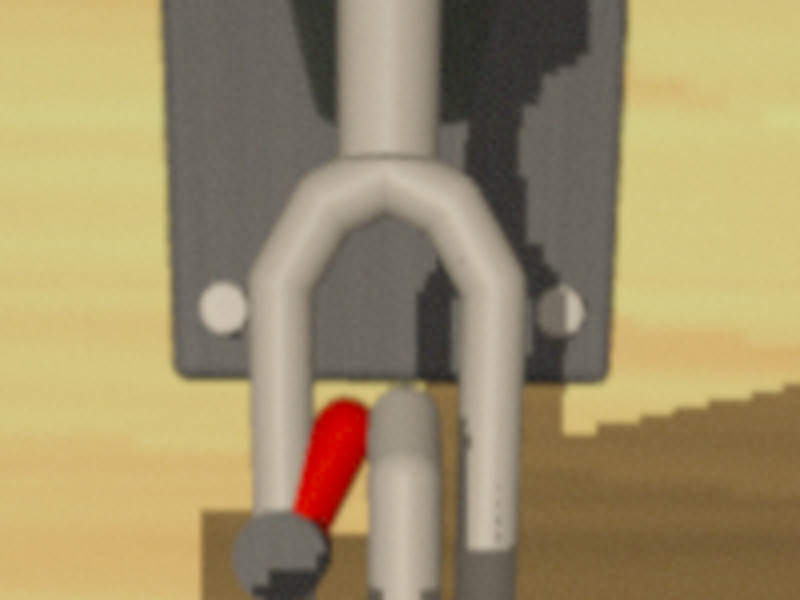

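Call:
{"name": "arm_command", "arguments": {
  "commands": [0.1,-0.2,0.1,0.25,0.1,0.1,255,0.1,-0.2,0.1,0.25,0.1,0.1,255]
}}

```text
clock: 8.98
position: [0.5568, 0.191, 0.1175]
tool_rot: [1.0, 0.01, 0.002, 0.002]
ft_force: [0.0, 0.5, -6.2]
width: 0.034
```

```bash
python3 st.py
```

```text
8.98 [0.5568 0.191  0.1175] yaw 1.16 [ 0.0039 -0.0042 -1.    ] F [ 0.02  0.53 -6.17] [ 0.04 -0.02  0.01] 0.034
```

Call:
{"name": "arm_command", "arguments": {
  "commands": [0.1,-0.2,0.1,0.2,0.1,0.1,255,0.1,-0.2,0.1,0.1,0.1,0.05,255]
}}

```text
clock: 9.15
position: [0.5616, 0.1941, 0.1199]
tool_rot: [1.0, 0.012, 0.007, -0.001]
ft_force: [-0.7, 0.7, -5.5]
width: 0.0339
```

```bash
python3 st.py; python3 w.py w7
```

```text
9.15 [0.5616 0.1941 0.1199] yaw 1.38 [ 0.0149  0.0023 -0.9999] F [-0.68  0.73 -5.53] [ 0.05 -0.03  0.04] 0.0339
```

View pics/w7.png

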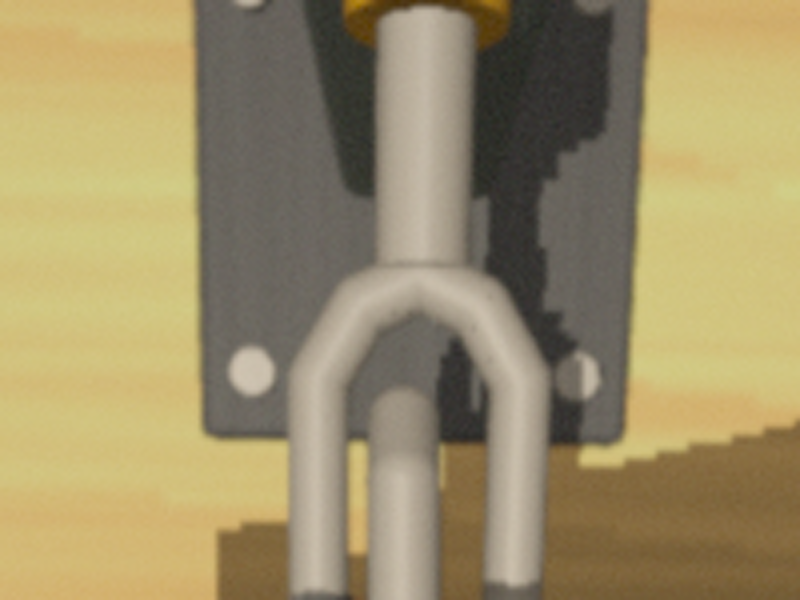

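The force dropped to zero and the gate is clear of the ring, so it has snapped shut. The ring is inside the hook, about 1.5 mm off-centre. Next I'll level the tool and draw back until it touches the shut gate.

Call:
{"name": "arm_command", "arguments": {
  "commands": [-0.2,0.6,0,-0.3,-0.1,-0.1,255,-0.1,0.5,0,-0.3,0,-0.1,255,0,0,0,0,0,0,255]
}}

```text
clock: 9.45
position: [0.556, 0.1945, 0.1191]
tool_rot: [1.0, 0.013, -0.002, 0.001]
ft_force: [0.3, 0.1, -6.7]
width: 0.0338
```

```bash
python3 st.py
python3 - <<'E'
from h import *
im,d=imaging.capture('scene'); save('s8',cv2.resize(im[130:250,260:410],(750,600),interpolation=cv2.INTER_CUBIC))
E
python3 w.py w8
```

```text
9.45 [0.556  0.1945 0.1191] yaw 1.45 [-0.0033 -0.0014 -1.    ] F [ 0.27  0.07 -6.72] [0.05 0.04 0.01] 0.0338
```

View pics/s8.png

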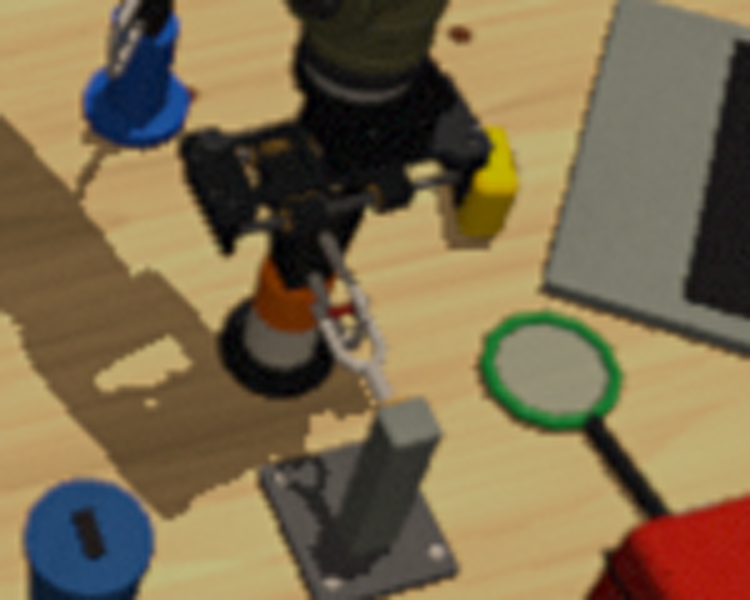

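View pics/w8.png

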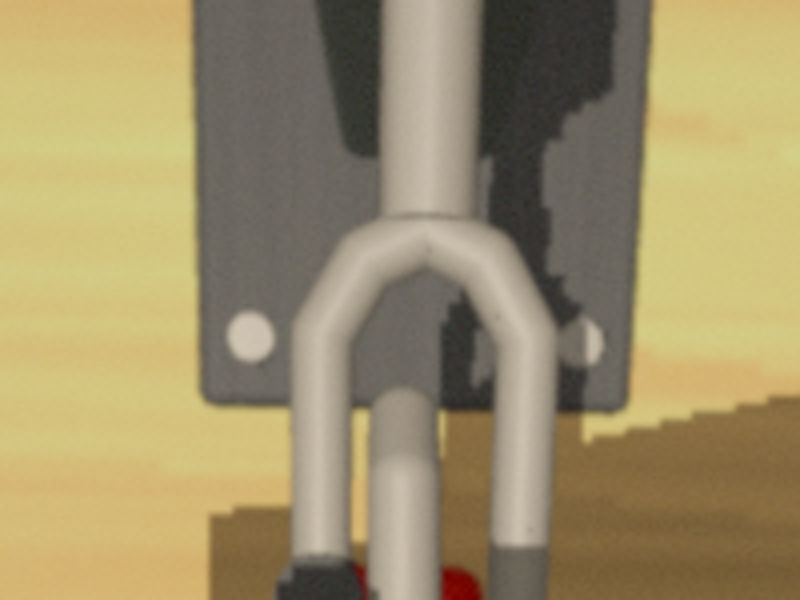

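The gate (red, at (410,585)) now spans the mouth behind the ring. The ring is about 2 mm to +y, so I'll correct that and draw back.

Call:
{"name": "arm_command", "arguments": {
  "commands": [0,0,0,-0.3,-0.2,-0.1,255,0,0,0,-0.4,0,-0.1,255,0,0,0,-0.2,0,0,255]
}}

```text
clock: 9.8
position: [0.547, 0.1923, 0.1171]
tool_rot: [1.0, 0.013, -0.001, 0.001]
ft_force: [-0.9, 0.5, -6.2]
width: 0.0338
```

```bash
python3 st.py
```

```text
9.8 [0.547  0.1923 0.1171] yaw 1.46 [-0.0018 -0.0013 -1.    ] F [-0.92  0.49 -6.24] [-0.01  0.05  0.02] 0.0338
```

Call:
{"name": "arm_command", "arguments": {
  "commands": [0,0,0,-0.15,0,0,255]
}}

```text
clock: 9.88
position: [0.5449, 0.1922, 0.117]
tool_rot: [1.0, 0.013, -0.001, 0.001]
ft_force: [-0.7, -0.2, -6.0]
width: 0.0341
```

Call:
{"name": "arm_command", "arguments": {
  "commands": [0,0,0,-0.15,0,0,255]
}}

```text
clock: 9.97
position: [0.543, 0.1922, 0.1169]
tool_rot: [1.0, 0.013, -0.001, 0.001]
ft_force: [-0.3, 0.1, -7.0]
width: 0.0339
```

```bash
python3 st.py
```

```text
9.97 [0.543  0.1922 0.1169] yaw 1.46 [-0.0022 -0.0013 -1.    ] F [-0.27  0.08 -7.05] [0.   0.01 0.04] 0.0339
```

Call:
{"name": "arm_command", "arguments": {
  "commands": [0,0,0,-0.1,0,0,255]
}}

```text
clock: 10.05
position: [0.5423, 0.1921, 0.1169]
tool_rot: [1.0, 0.013, -0.0, 0.001]
ft_force: [5.5, 0.1, -9.9]
width: 0.0337
```

Call:
{"name": "arm_command", "arguments": {
  "commands": [0,0,0,-0.1,0,0,255]
}}

```text
clock: 10.13
position: [0.5423, 0.1921, 0.117]
tool_rot: [1.0, 0.013, 0.001, 0.001]
ft_force: [6.7, -0.4, -9.0]
width: 0.0341
```

Call:
{"name": "arm_command", "arguments": {
  "commands": [0,0,0,-0.1,0,0,255]
}}

```text
clock: 10.22
position: [0.5424, 0.1922, 0.1172]
tool_rot: [1.0, 0.013, 0.003, 0.0]
ft_force: [5.8, 0.7, -8.8]
width: 0.0337
```

```bash
python3 st.py
```

```text
10.22 [0.5424 0.1922 0.1172] yaw 1.46 [ 6.e-03 -7.e-04 -1.e+00] F [ 5.8   0.66 -8.84] [ 0.11 -0.71 -0.  ] 0.0337
```

Call:
{"name": "arm_command", "arguments": {
  "commands": [0,0.3,0,-0.15,0,0,255]
}}

```text
clock: 10.3
position: [0.5423, 0.1921, 0.1174]
tool_rot: [1.0, 0.013, 0.002, 0.0]
ft_force: [7.7, 1.0, -11.1]
width: 0.034
```

```bash
python3 st.py
```

```text
10.3 [0.5423 0.1921 0.1174] yaw 1.46 [ 4.7e-03 -3.0e-04 -1.0e+00] F [  7.72   1.02 -11.11] [ 0.07 -0.94  0.02] 0.034
```

Call:
{"name": "arm_command", "arguments": {
  "commands": [0,0.2,0,-0.18,-0.02,-0.04,255]
}}

```text
clock: 10.38
position: [0.5423, 0.1921, 0.1175]
tool_rot: [1.0, 0.013, 0.003, -0.0]
ft_force: [7.5, 0.9, -9.9]
width: 0.0337
```

Call:
{"name": "arm_command", "arguments": {
  "commands": [0,0.2,0,-0.18,-0.02,-0.04,255]
}}

```text
clock: 10.47
position: [0.5423, 0.1921, 0.1176]
tool_rot: [1.0, 0.013, 0.004, -0.001]
ft_force: [7.6, 1.6, -9.9]
width: 0.0338
```

```bash
python3 st.py
```

```text
10.47 [0.5423 0.1921 0.1176] yaw 1.45 [ 0.0072  0.0013 -1.    ] F [ 7.55  1.64 -9.91] [ 0.17 -0.99  0.1 ] 0.0338
```

Call:
{"name": "arm_command", "arguments": {
  "commands": [-0.1,0.3,0,-0.24,-0.03,-0.06,255]
}}

```text
clock: 10.55
position: [0.5422, 0.192, 0.1176]
tool_rot: [1.0, 0.013, 0.004, -0.0]
ft_force: [9.9, 1.0, -10.6]
width: 0.034
```

Call:
{"name": "arm_command", "arguments": {
  "commands": [-0.1,0.3,0,-0.24,-0.03,-0.06,255,-0.1,0.3,0,-0.24,-0.03,-0.06,255]
}}

```text
clock: 10.72
position: [0.5422, 0.192, 0.1174]
tool_rot: [1.0, 0.013, 0.005, 0.0]
ft_force: [10.2, 2.0, -10.4]
width: 0.0337
```

```bash
python3 st.py
```

```text
10.72 [0.5422 0.192  0.1174] yaw 1.45 [ 1.020e-02 -4.000e-04 -9.999e-01] F [ 10.19   2.   -10.4 ] [ 0.21 -1.22  0.1 ] 0.0337
```

Call:
{"name": "arm_command", "arguments": {
  "commands": [0,0.3,0,-0.23,-0.02,-0.06,255,0,0.3,0,-0.23,-0.02,-0.06,255]
}}

```text
clock: 10.88
position: [0.5423, 0.1921, 0.1173]
tool_rot: [1.0, 0.013, 0.006, -0.001]
ft_force: [10.2, 0.7, -9.7]
width: 0.034
```

Call:
{"name": "arm_command", "arguments": {
  "commands": [0,0.3,0,-0.23,-0.02,-0.06,255,0,0.3,0,-0.23,-0.02,-0.06,255,0,0.3,0,-0.23,-0.02,-0.06,255]
}}

```text
clock: 11.13
position: [0.5423, 0.1921, 0.1172]
tool_rot: [1.0, 0.013, 0.007, -0.002]
ft_force: [8.0, 1.6, -10.6]
width: 0.0337
```

```bash
python3 st.py; python3 w.py w9; python3 st.py
```

```text
11.13 [0.5423 0.1921 0.1172] yaw 1.44 [ 0.0138  0.0046 -0.9999] F [  7.98   1.59 -10.62] [ 0.19 -1.21  0.08] 0.0337
11.18 [0.5423 0.1921 0.1172] yaw 1.44 [ 0.0138  0.0046 -0.9999] F [  8.81   0.4  -10.22] [ 0.24 -1.14  0.14] 0.0339
```

View pics/w9.png

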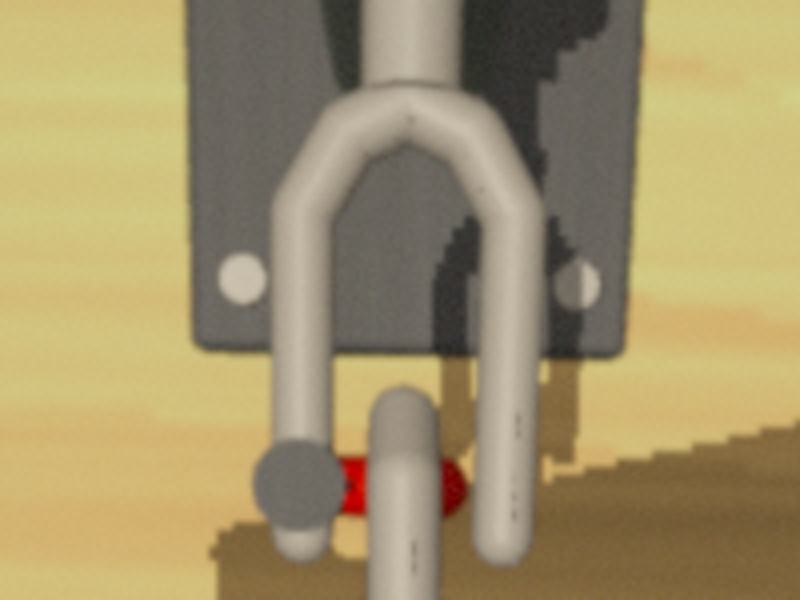

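The gate stayed shut behind the ring (red at (410,487)), with about 8–10 N held for roughly 0.6 s. Next I'll ease forward, level and set down.

Call:
{"name": "arm_command", "arguments": {
  "commands": [-0.2,0.5,0,0.4,0,0,255,0,0.5,0,0.2,0,-0.1,255,0,0,0,0,0,0,255]
}}

```text
clock: 11.43
position: [0.5488, 0.1921, 0.1166]
tool_rot: [1.0, 0.013, -0.003, -0.001]
ft_force: [-0.9, 0.5, -5.9]
width: 0.0338
```

```bash
python3 st.py
```

```text
11.43 [0.5488 0.1921 0.1166] yaw 1.43 [-0.0052  0.0011 -1.    ] F [-0.94  0.46 -5.88] [ 0.03 -0.06 -0.04] 0.0338
```

Call:
{"name": "arm_command", "arguments": {
  "commands": [0,0,0,0,0,-0.2,255,0,0,0,0,0,-0.1,255]
}}

```text
clock: 11.6
position: [0.5488, 0.1922, 0.1135]
tool_rot: [1.0, 0.012, -0.003, -0.001]
ft_force: [-2.3, 0.4, 0.5]
width: 0.0337
```

Call:
{"name": "arm_command", "arguments": {
  "commands": [0,0,0,0,0,-0.08,255]
}}

```text
clock: 11.68
position: [0.5489, 0.1922, 0.1135]
tool_rot: [1.0, 0.013, -0.003, -0.0]
ft_force: [-3.5, -0.9, 3.0]
width: 0.0339
```

```bash
python3 st.py
```

```text
11.68 [0.5489 0.1922 0.1135] yaw 1.43 [-6.2e-03  8.0e-04 -1.0e+00] F [-3.47 -0.94  3.02] [-0.24  0.54 -0.05] 0.0339
```

On the bench. Releasing now: open slowly, let it settle, then rise.

Call:
{"name": "arm_command", "arguments": {
  "commands": [0,0,0,0,0,0.05,200,0,0,0,0,0,0,150,0,0,0,0,0,0,100,0,0,0,0,0,0,50,0,0,0,0,0,0,0,0,0,0,0,0,0,0,0,0,0,0,0,0,0,0,0,0,0,0,0,0]
}}

```text
clock: 12.35
position: [0.553, 0.1936, 0.1206]
tool_rot: [1.0, 0.013, 0.003, -0.002]
ft_force: [0.8, 0.2, -0.8]
width: 0.0736
```

```bash
python3 st.py; python3 w.py w10
```

```text
12.35 [0.553  0.1936 0.1206] yaw 1.45 [ 0.0055  0.0042 -1.    ] F [ 0.81  0.22 -0.76] [ 0.09  0.06 -0.03] 0.0736
```

View pics/w10.png

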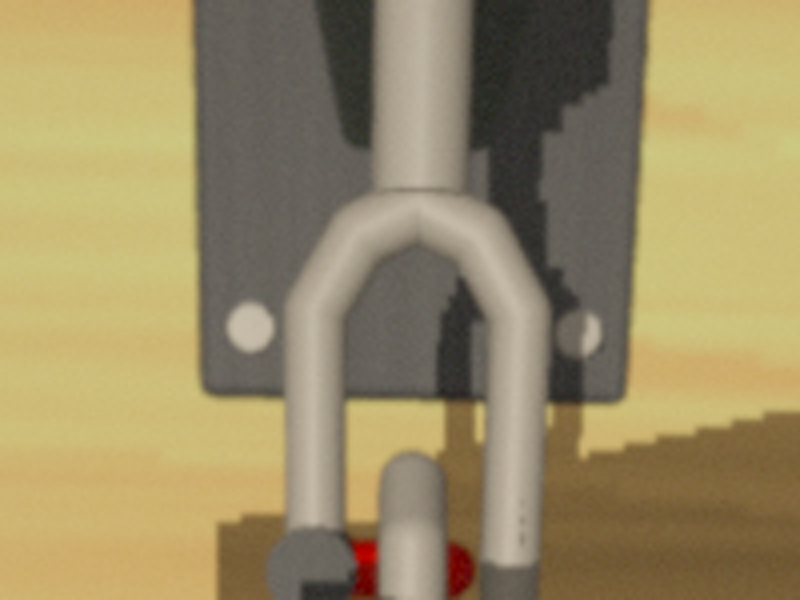

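Call:
{"name": "arm_command", "arguments": {
  "commands": [0,0,0,-0.2,-0.05,0.5,0,0,0,0,-0.1,0,1.5,0,0,0,0,0,0,2.5,0,0,0,0,0,0,2.5,0,0,0,0,0,0,3,0,0,0,0,-1,0,2,0,0,0,0,-3,0,1,0,0,0,0,-3,-1,0,0,0,0,0,-3,-3,0,0,0,0,0,-1,-3,0,0,0,0,0,0,-1,0,0,0,0,0,0,0,0,0]
}}

```text
clock: 13.4
position: [0.4325, 0.1109, 0.2593]
tool_rot: [1.0, 0.014, 0.004, -0.002]
ft_force: [0.6, -0.3, -0.3]
width: 0.0952
```

```bash
python3 st.py
python3 - <<'E'
from h import *
ims=[]
for n in ('top','scene'):
    C=cam(n); im,d=imaging.capture(n); save(n+'11',im)
    ims.append(cv2.resize(im[80:200,120:240] if n=='top' else im[130:250,270:390],(400,400),interpolation=cv2.INTER_CUBIC))
    f=cloud(C,d).reshape(-1,3)
    g=f[(f[:,2]>.16)&(f[:,2]<.175)&(f[:,0]>.45)&(f[:,0]<.66)&(abs(f[:,1]-.193)<.06)]
    print(n,len(g),g.mean(0).round(4) if len(g) else '',g.min(0) if len(g) else '',g.max(0) if len(g) else '', cv2.minAreaRect(g[:,:2].astype(np.float32)*1000) if len(g) else '')
    for t in('ring','lamp'): print(t,[(np.round(q['centre'],1),round(q['confidence'],2)) for q in nets.place_of(n,t)[:3]])
save('fin',np.hstack(ims))
E
```

```text
13.4 [0.4325 0.1109 0.2593] yaw 1.6 [ 0.007   0.0043 -1.    ] F [ 0.62 -0.28 -0.26] [-0.    0.03  0.08] 0.0952
top 52 [0.59   0.194  0.1615] [0.5658958  0.18948757 0.16007375] [0.61643482 0.19829939 0.16420491] ((591.10888671875, 194.16184997558594), (50.3935432434082, 7.601293087005615), 2.420738458633423)
ring [(array([199.1, 251.9]), 0.89), (array([166.4, 140.4]), 0.53), (array([367.8, 118.6]), 0.3)]
lamp [(array([181.8, 273.2]), 0.92)]
scene 123 [0.5548 0.1903 0.166 ] [0.52790804 0.17412101 0.16004701] [0.61886452 0.2080055  0.17355753] ((572.8018798828125, 194.2567596435547), (90.67240142822266, 33.680484771728516), 6.687180042266846)
ring [(array([280.7, 138.1]), 0.84), (array([329.1, 197.4]), 0.64)]
lamp [(array([286.5, 152.1]), 0.73)]
```

View pics/fin.png

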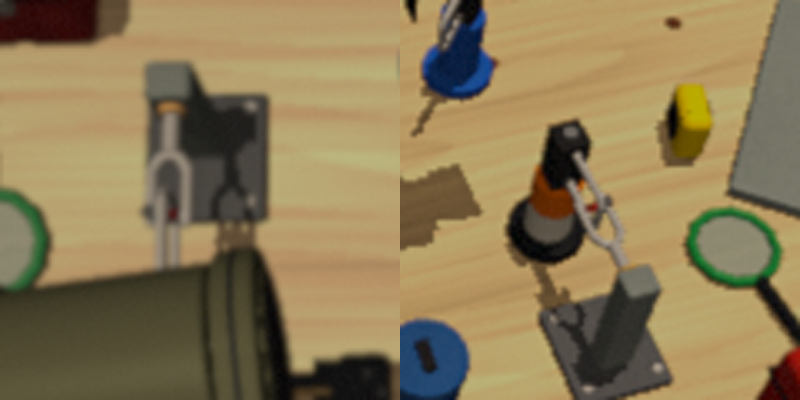

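View pics/top11.png

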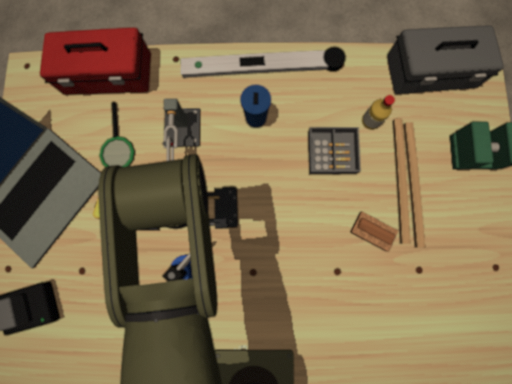

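The pictures show the lamp upright on the bench with its ring in the hook and the red gate shut behind it, at (595,208) in the right half of the crop. The gripper is clear, and the bystanders are where they were. Handing in.

```bash
python3 -c "
from bench import ticket
print(ticket.finish_job())"
```

```text
the job is handed in; nothing more can be done
None
```

The orange lamp is on its dock: its ring is in the hook, the red gate is shut behind it, and I let go and handed the job in at about 13.5 s. The hand-in reports no verdict.

- **Push-in:** I carried the lamp to the dock with a yaw of 1.4° and pushed the ring past the gate. It felt 5–7 N. One reading reached about 11 N when the foot dragged on the bench, so I lifted the lamp a little and went on. The gate then snapped shut and the force fell to zero. The real hook felt about 6 mm nearer than nominal.
- **Pull test:** I pulled back against the shut gate. The horizontal force was 7.5–8 N for the first 0.25 s, then 8–10 N for about 0.6 s, and the gate stayed shut in the picture taken under load. The highest force estimated from any reading was about 11 N, under the 15 N limit. Readings came only every one to three rows, so a brief higher peak between them is possible.
- **Final checks:** The scene camera shows the lamp standing upright and the ring's bar roughly 10 mm beyond the nominal mouth. The gripper is open and clear of everything. The bystanders I could see had not moved, but the arm hid the tape from the top camera; it is upright in the scene picture.
- **Disagreement:** In the last pictures the network did not report the docked lamp, only the blue look-alike, so I relied on the pictures and depth instead.

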